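# Fish the long brush out of the low storage rack and hold it up

## Task

The long white brush has slipped inside the low wooden rack, and it is longer than the opening in the rack's top. Tilt it and thread it out through the opening, one end first, without wrenching it against the wood, and finish while still holding it motionless in the gripper, with every part of it at least 6 cm above the rack's top. Leave the bottle and the canister standing where they are.

Things in the scene. Friction and masses are not known exactly. Their poses are not given: they have to be found in the camera images.
- rack: Low wooden rack, fixed, bottomless (the board at z=0 is its floor). Origin on the board, below the middle of the opening in its top; x along it (away from the robot), y across, z up. Inside: x -230 to +160 mm, y -102.5 to +102.5 mm; walls 12 mm thick. Top boards 6 mm thick: underside 60 mm, upper face 66 mm above the board, covering all of x beyond +85 and before -85 mm.
- rack_opening (a point): Middle of the opening in the rack's top, level with the upper face of the top boards (66 mm above the board), axes as the rack. The opening is 170 mm along x (-85 to +85 mm) and 205 mm along y (the full inside width).
- brush_center (a point): Middle of the long white stiff brush (275 mm, about 0.12 kg) lying bristles up on the board in the rack, roughly along the rack's x, both ends hidden beneath the top boards. Point half-way along, 10 mm above its flat underside, on the handle's axis; x towards the handle end (away from the robot at the start), y across, z up. Handle: straight bar 18 mm wide, 20 mm high, x -82 to +137.5 mm.
- brush_tip (a point): Handle end of the brush: middle of its end face, 10 mm above the underside, at x=+137.5 mm of brush_center.
- brush_tail (a point): Head end of the brush: on its end face, 10 mm above the underside, at x=-137.5 mm of brush_center. The bristled head is 44 mm wide (y) and 26 mm high (6 mm above the handle's top, same flat underside) and runs 55 mm from this end.
- canister: White lidded ceramic canister beside the rack (negative y side), 96 mm across and 146 mm high with its knob; origin at the middle of its underside, z up. Bystander.
- bottle: Closed amber glass bottle with a black twist cap beside the rack (positive y side), 64 mm across and 175 mm high; origin at the middle of its underside, z up. Bystander.

How it is judged:
By the outcome, as a careful person would: the job done as asked, in the order asked, and still so for the second after the job is handed in, while the arm keeps its last pose, push and grip.
It also fails if it takes over 45 s, if anything falls off the work surface, if the arm or the gripper's body presses on something with over 40 N, if the wrist force passes 120 N, or if a joint passes its speed limit or range.

## Robot

A 7-joint arm with a two-finger parallel gripper is mounted at the origin on the work surface. World frame = base frame: x ahead of the robot, y to its left, z up, the work surface at z = 0. Lengths are in m, angles in rad, forces in N, time in s.
With the tool pointing down it reaches from about 0.4 to 0.9 m from the base axis. Payload 5.5 kg.
Tool frame: the origin (TCP) lies midway between the tips of the shut fingers; the grasp point (between the pads) lies 19 mm behind it; z points along the fingers, y is the line along which they close (so a half turn about z gives the same grasp; the last joint's range is limited). The gripper opens to 92 mm and grips with 3 to 60 N. Pads are 19 mm wide; open, the fingers measure 130 mm over their backs; the gripper's body (75 mm by 190 mm) begins 47 mm behind the grasp point.
Start: joints at [1.584, 0.501, -0.427, 1.55, 0.221, 1.138, -0.21], TCP at [0.161, -0.63, 0.227] pointing down, gripper open.
Joint ranges: [-2.88, 2.88], [-0.31, 2.03], [-1.54, 1.56], [0.2, 2.42], [-1.41, 4.55], [0.19, 2.02], [-2.57, 2.57]. Speed limits (rad/s): [2.57, 2.57, 3.14, 3.14, 3.14, 3.14, 3.14].

## Interface

Orientations are given as a unit quaternion [x, y, z, w].
In Python, from cell import * gives the robot as it stands. The module is installed in compiled form; this text tells all that it offers.
- The arm moves only by the tool arm_command, never from a script. Its argument "motion" is a list of rows, each an object of numbers: "dx", "dy", "dz": the shift along the tool's x, y, z in m; "turn": the turn about the tool's z in rad; "gripper": the closure in counts, from 0 (fully open) to 255 (shut). A call has exactly 5 rows; each row shifts and turns the commanded pose from where the row before left it, along the tool's axes as they then stand; what a row does not reach is not made up. A row lasts 1/12 s, in which the tool goes at most 41.7 mm and 7.16 degrees, less where a joint would pass 70% of its speed; a pose out of reach is approached as far as the arm can. A call with a gripper value outside its range is refused whole. The fingers move at their own pace and stop on an object; the grip force is fixed at half the most. Time passes only in rows, so rows that do not move let the fingers close, or fill a call up. It gives the time, the measured TCP pose, the force, the opening and the grip force at its end, in the units of the state.
- observe(): the state, without advancing time (a new reading comes with each control period).
- capture(name): name is "scene" or "top"; returns the picture (384x512x3 uint8, red, green, blue); there is no depth.
- camera_info(name): a dict with "fov_y" (degrees; the focal length in pixels is half the picture's height over the tangent of half this angle, whatever the lens; pixels are square), "cx", "cy" (the principal point, pixels), "world_from_camera" (4x4, takes a point from camera to world coordinates). Camera axes: x right, y down, z forward; pixel columns grow to the right and rows downward; lengths in m; the calibration is good to about 2 mm. A picture is of the moment at which its call begins. camera_info takes no time and is no camera call.
- job_done(): hands the job in; it is judged then, once.
The state is a dict: "clock": time; "q": joint angles; "qvel": joint speeds; "joint_torque": joint torques, N m; "position": TCP position; "tcp_rot": TCP orientation; "wrist_force": force on the tool from outside, world axes, zero at the start; "wrist_torque": the same for the moment, N m; "grip_width": opening from 0.0 (shut) to 1.0 (fully open); "finger_force": force on a finger pad.
Only numpy, scipy, OpenCV 4.12 (cv2) and the standard library are available. Lean on these libraries where they do the work, as an engineer would, in place of code of your own. Each camera call takes 0.05 s, during which the arm holds its last target. There are 200 camera calls.

## Working session

There is one attempt and no reset: what is moved stays moved. The work goes in short steps, Python scripts to look and compute and a tool call to move; the robot and the scene stay as the last step left them, time stands still between calls to the robot, and variables do not carry over. Pictures are saved under pics/ and viewed, at most 11 in all, crops included, and the job is handed in when it is done.

Besides the shell and the picture viewer there is one more tool, called after "Emit:" as name(argument=value, ...), one argument or row to a line, values as JSON. arm_command: Moves the arm, as the interface text tells. Its arguments: {"type":"object","properties":{"motion":{"type":"array","items":{"type":"object","properties":{"dx":{"type":"number"},"dy":{"type":"number"},"dz":{"type":"number"},"turn":{"type":"number"},"gripper":{"type":"number"}}}}},"required":["motion"]}

```bash
mkdir -p pics; cat > h.py <<'E'
from cell import *
import numpy as np, cv2
from scipy.spatial.transform import Rotation as R
def ray(n,u,v,z):
    c=camera_info(n); f=192/np.tan(np.radians(c['fov_y'])/2); T=np.array(c['world_from_camera'])
    d=T[:3,:3]@np.array([(u-c['cx'])/f,(v-c['cy'])/f,1]); o=T[:3,3]
    return o+d*(z-o[2])/d[2]
def proj(n,p):
    c=camera_info(n); f=192/np.tan(np.radians(c['fov_y'])/2); T=np.linalg.inv(np.array(c['world_from_camera']))
    q=T[:3,:3]@np.array(p)+T[:3,3]; return f*q[0]/q[2]+c['cx'],f*q[1]/q[2]+c['cy']
def snap(n,name):
    im=capture(n); cv2.imwrite(f'pics/{name}.png',cv2.resize(im[:,:,::-1],(768,576),interpolation=cv2.INTER_CUBIC))
E
python3 - <<'E'
from h import *
for n in('scene','top'): snap(n,n+'1'); print(camera_info(n))
s=observe(); print(s); print(R.from_quat(s['tcp_rot']).as_matrix().round(3))
E
```

```text
{'fov_y': 54.71397675288499, 'cx': 259.66192175916575, 'cy': 198.77975298815122, 'world_from_camera': array([[-0.8658288 ,  0.35624794, -0.35132307,  0.81707657],
       [ 0.5003266 ,  0.62167337, -0.60265704,  0.45083463],
       [ 0.00371287, -0.6975741 , -0.71650303,  0.58139692],
       [ 0.        ,  0.        ,  0.        ,  1.        ]])}
{'fov_y': 49.86937118700802, 'cx': 253.55340799530754, 'cy': 185.75576762367106, 'world_from_camera': array([[ 0.01744406, -0.99766864,  0.06597715,  0.51088449],
       [-0.99974319, -0.0183589 , -0.01328526,  0.02696469],
       [ 0.01446556, -0.06572845, -0.99773269,  1.01084962],
       [ 0.        ,  0.        ,  0.        ,  1.        ]])}
{'clock': 0.1, 'q': array([ 1.58424678,  0.50176254, -0.4267828 ,  1.55137122,  0.22081628,
        1.13826756, -0.21027434]), 'qvel': array([ 0.00150163, -0.00100753, -0.00025328, -0.00164827, -0.00095926,
       -0.0008784 , -0.0015579 ]), 'joint_torque': array([-1.08445194e-02, -5.67869174e+01, -5.83815113e+00, -2.79916799e+01,
       -6.91014295e-02,  2.41255533e-02,  5.10288839e-05]), 'position': array([ 0.16044312, -0.62923104,  0.22576385]), 'tcp_rot': array([ 9.92208887e-01,  1.24582320e-01, -8.87720898e-05, -8.72916334e-04]), 'wrist_force': array([ 0.94170961, -0.29521154, -0.3549131 ]), 'wrist_torque': array([-0.00686791, -0.01039375,  0.03591131]), 'finger_force': 0.0, 'grip_width': 0.9988381486515108}
[[ 0.969  0.247 -0.   ]
 [ 0.247 -0.969  0.002]
 [ 0.    -0.002 -1.   ]]
```

View pics/scene1.png

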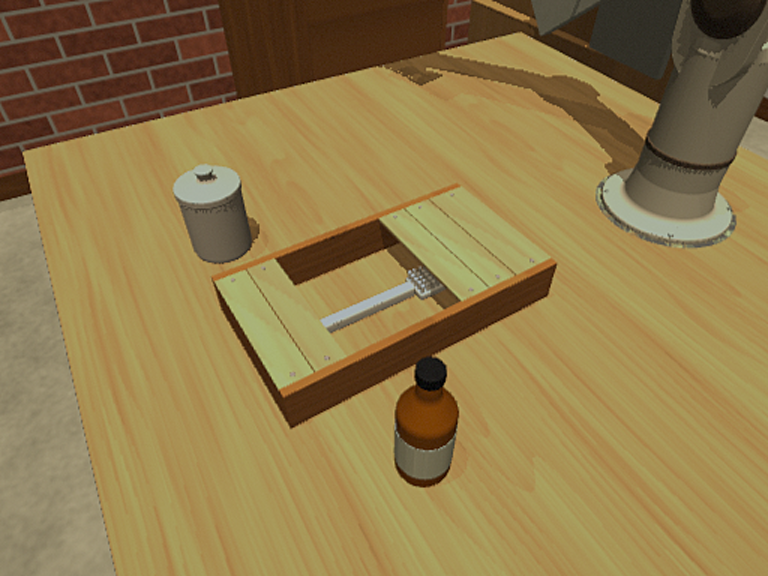

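View pics/top1.png

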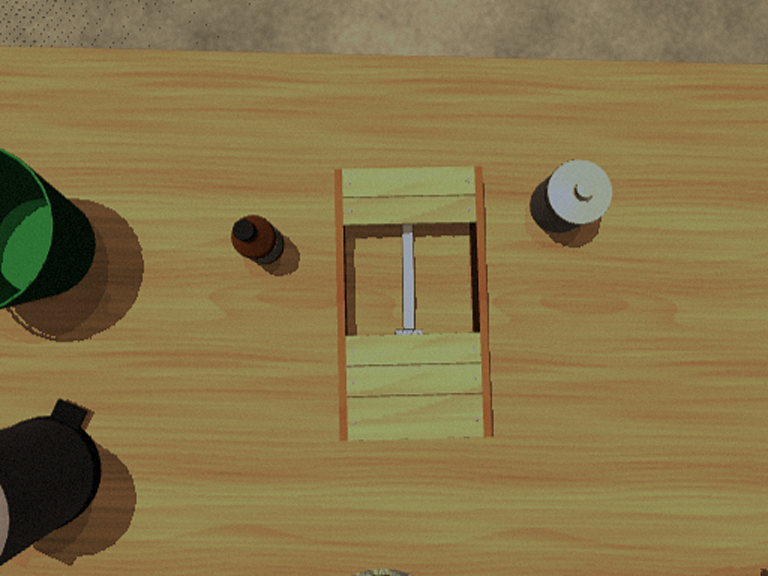

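The top view (×1.5 scale) shows the rack with outer corners near (335,169), (482,167), (341,440) and (492,437). The opening runs from about row 224 to 334. The white handle lies along column 408, with the head just visible at (409,332). The bottle is to the left and the canister to the right.

```bash
python3 - <<'E'
from h import *
for l,u,v,z in [('TL',335,169,.066),('TR',482,167,.066),('BL',341,440,.066),('BR',492,437,.066),('oTL',343,224,.066),('oTR',474,222,.066),('oBL',345,334,.066),('oBR',481,332,.066),('hTop',408,226,.02),('hBot',409,328,.02),('headL',395,332,.026),('headR',422,332,.026),('bottletop',244,230,.175),('can',583,190,.146)]:
    print(l,ray('top',u/1.5,v/1.5,z).round(4))
print('scene')
for l,u,v,z in [('far -y',214,281,.066),('far +y',290,393,.066),('near +y',555,263,.066),('near-y',460,186,.066),('handle far',327,325,.02),('handle near',412,290,.02)]:
    print(l,ray('scene',u/1.5,v/1.5,z).round(4))
im=cv2.imread('pics/top1.png')[200:360,320:500]; cv2.imwrite('pics/c1.png',cv2.resize(im,None,fx=4,fy=3.5,interpolation=cv2.INTER_CUBIC)[:600])
E
```

```text
TL [0.7418 0.0874 0.066 ]
TR [ 0.7497 -0.1403  0.066 ]
BL [0.3295 0.0692 0.066 ]
BR [ 0.3373 -0.1581  0.066 ]
oTL [0.6564 0.0732 0.066 ]
oTR [ 0.6635 -0.1285  0.066 ]
oBL [0.4881 0.0666 0.066 ]
oBR [ 0.4947 -0.1404  0.066 ]
hTop [ 0.6623 -0.0294  0.02  ]
hBot [ 0.4983 -0.0334  0.02  ]
headL [ 0.4917 -0.0109  0.026 ]
headR [ 0.4924 -0.0537  0.026 ]
bottletop [0.6288 0.2017 0.175 ]
can [ 0.6994 -0.27    0.146 ]
scene
far -y [ 0.7509 -0.1263  0.066 ]
far +y [0.7333 0.0895 0.066 ]
near +y [0.3324 0.0722 0.066 ]
near-y [ 0.3399 -0.1444  0.066 ]
handle far [ 0.6398 -0.0195  0.02  ]
handle near [ 0.5058 -0.0195  0.02  ]
```

View pics/c1.png

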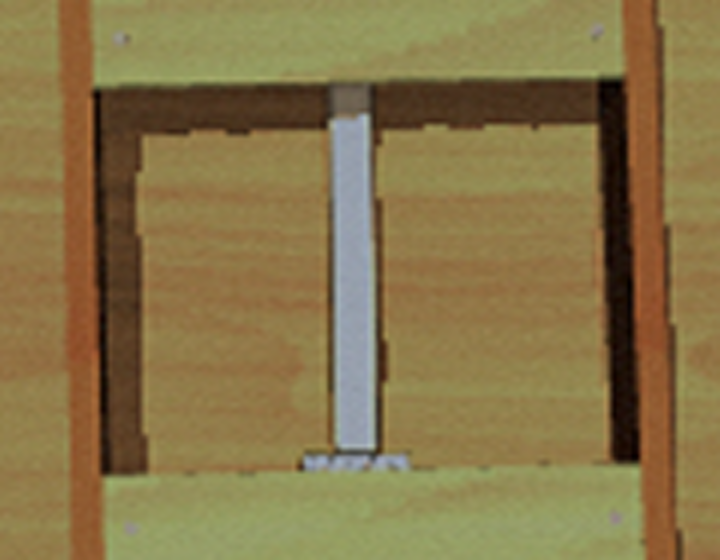

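Emit:
arm_command(
  motion=[
    {"turn": 0.11,"gripper": 0},
    {"turn": 0.11,"gripper": 0},
    {"dx": 0.026,"dy": -0.031,"gripper": 0},
    {"dx": 0.026,"dy": -0.031,"gripper": 0},
    {"dx": 0.026,"dy": -0.031,"gripper": 0},
  ],
)

```text
invalid input at $.motion[0]: expected keys dx, dy, dz, turn, gripper
```

Emit:
arm_command(
  motion=[
    {"dx": 0.026,"dy": -0.031,"gripper": 0},
    {"dx": 0.026,"dy": -0.031,"gripper": 0},
    {"dx": 0.026,"dy": -0.031,"gripper": 0},
    {"dx": 0.026,"dy": -0.031,"gripper": 0},
    {"dx": 0.026,"dy": -0.031,"gripper": 0},
  ],
)

```text
invalid input at $.motion[0]: expected keys dx, dy, dz, turn, gripper
```

Emit:
arm_command(
  motion=[
    {"dx": 0.026,"dy": -0.031,"gripper": 0},
    {"dx": 0.026,"dy": -0.031,"gripper": 0},
    {"dx": 0.026,"dy": -0.031,"gripper": 0},
    {"dx": 0.026,"dy": -0.031,"gripper": 0},
    {"dx": 0.026,"dy": -0.031,"gripper": 0},
  ],
)

```text
invalid input at $.motion[0]: expected keys dx, dy, dz, turn, gripper
```

Emit:
arm_command(
  motion=[
    {"dx": 0.026,"dy": -0.031,"gripper": 0},
    {"dx": 0.026,"dy": -0.031,"gripper": 0},
    {"dx": 0.026,"dy": -0.031,"gripper": 0},
    {"dx": 0.0,"dy": 0,"gripper": 0},
    {"dx": 0.0,"dy": 0,"gripper": 0},
  ],
)

```text
invalid input at $.motion[0]: expected keys dx, dy, dz, turn, gripper
```

All keys needed.

Emit:
arm_command(
  motion=[
    {"dx": 0,"dy": 0,"dz": 0,"turn": 0.11,"gripper": 0},
    {"dx": 0,"dy": 0,"dz": 0,"turn": 0.11,"gripper": 0},
    {"dx": 0.026,"dy": -0.031,"dz": 0,"turn": 0,"gripper": 0},
    {"dx": 0.026,"dy": -0.031,"dz": 0,"turn": 0,"gripper": 0},
    {"dx": 0.026,"dy": -0.031,"dz": 0,"turn": 0,"gripper": 0},
  ],
)

```text
clock: 0.52
position: [0.236, -0.5333, 0.2259]
tcp_rot: [1.0, 0.014, -0.0, -0.001]
wrist_force: [0.3, -0.1, -0.8]
grip_width: 0.998
finger_force: 0.0
```

Emit:
arm_command(
  motion=[
    {"dx": 0.026,"dy": -0.031,"dz": 0,"turn": 0,"gripper": 0},
    {"dx": 0.026,"dy": -0.031,"dz": 0,"turn": 0,"gripper": 0},
    {"dx": 0.026,"dy": -0.031,"dz": 0,"turn": 0,"gripper": 0},
    {"dx": 0.026,"dy": -0.031,"dz": 0,"turn": 0,"gripper": 0},
    {"dx": 0.026,"dy": -0.031,"dz": 0,"turn": 0,"gripper": 0},
  ],
)

```text
clock: 0.93
position: [0.3618, -0.3738, 0.2265]
tcp_rot: [1.0, 0.015, -0.0, -0.0]
wrist_force: [0.9, -0.2, -0.1]
grip_width: 0.998
finger_force: 0.0
```

Emit:
arm_command(
  motion=[
    {"dx": 0.026,"dy": -0.031,"dz": 0,"turn": 0,"gripper": 0},
    {"dx": 0.026,"dy": -0.031,"dz": 0,"turn": 0,"gripper": 0},
    {"dx": 0.026,"dy": -0.031,"dz": 0,"turn": 0,"gripper": 0},
    {"dx": 0.026,"dy": -0.031,"dz": 0,"turn": 0,"gripper": 0},
    {"dx": 0.026,"dy": -0.031,"dz": 0,"turn": 0,"gripper": 0},
  ],
)

```text
clock: 1.35
position: [0.4871, -0.2152, 0.2266]
tcp_rot: [1.0, 0.015, -0.0, 0.0]
wrist_force: [0.9, -0.9, -0.9]
grip_width: 1.0
finger_force: 0.0
```

Emit:
arm_command(
  motion=[
    {"dx": 0.026,"dy": -0.031,"dz": 0,"turn": 0,"gripper": 0},
    {"dx": 0.026,"dy": -0.031,"dz": 0,"turn": 0,"gripper": 0},
    {"dx": 0.026,"dy": -0.031,"dz": 0,"turn": 0,"gripper": 0},
    {"dx": 0,"dy": 0,"dz": 0,"turn": 0,"gripper": 0},
    {"dx": 0,"dy": 0,"dz": 0,"turn": 0,"gripper": 0},
  ],
)

```text
clock: 1.77
position: [0.5627, -0.1178, 0.2264]
tcp_rot: [1.0, 0.018, 0.0, -0.001]
wrist_force: [-0.5, -0.1, -0.4]
grip_width: 1.0
finger_force: 0.0
```

Emit:
arm_command(
  motion=[
    {"dx": 0.024,"dy": -0.0285,"dz": 0,"turn": 0,"gripper": 0},
    {"dx": 0.024,"dy": -0.0285,"dz": 0,"turn": 0,"gripper": 0},
    {"dx": 0.024,"dy": -0.0285,"dz": 0,"turn": 0,"gripper": 0},
    {"dx": 0,"dy": 0,"dz": 0.03,"turn": 0,"gripper": 0},
    {"dx": 0,"dy": 0,"dz": 0.03,"turn": 0,"gripper": 0},
  ],
)

```text
clock: 2.18
position: [0.6334, -0.0324, 0.1677]
tcp_rot: [1.0, 0.016, 0.002, -0.0]
wrist_force: [-0.7, -0.9, -1.0]
grip_width: 0.996
finger_force: 0.0
```

Emit:
arm_command(
  motion=[
    {"dx": 0,"dy": 0,"dz": 0.03,"turn": 0,"gripper": 0},
    {"dx": 0,"dy": 0,"dz": 0.03,"turn": 0,"gripper": 0},
    {"dx": 0,"dy": 0,"dz": 0.015,"turn": 0,"gripper": 0},
    {"dx": 0,"dy": 0,"dz": 0,"turn": 0,"gripper": 0},
    {"dx": 0,"dy": 0,"dz": 0,"turn": 0,"gripper": 0},
  ],
)

```text
clock: 2.6
position: [0.6306, -0.0351, 0.0915]
tcp_rot: [1.0, 0.014, -0.001, 0.0]
wrist_force: [-0.1, 0.7, 0.3]
grip_width: 0.999
finger_force: 0.0
```

```bash
python3 - <<'E'
from h import *
snap('scene','scene2'); s=observe(); print(s['position'],R.from_quat(s['tcp_rot']).as_matrix().round(3)[:,0])
E
```

```text
[ 0.63188555 -0.03473862  0.09293064] [1.    0.029 0.001]
```

View pics/scene2.png

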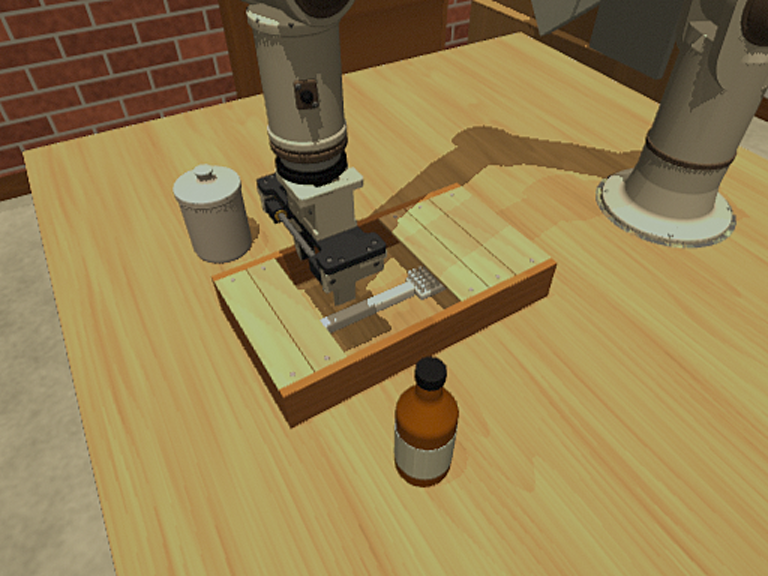

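The gripper is over the opening with a finger on each side of the handle, at about (345,300). I'll lower it.

Emit:
arm_command(
  motion=[
    {"dx": 0,"dy": -0.004,"dz": 0.025,"turn": 0,"gripper": 0},
    {"dx": 0,"dy": 0,"dz": 0.025,"turn": 0,"gripper": 0},
    {"dx": 0,"dy": 0,"dz": 0.015,"turn": 0,"gripper": 0},
    {"dx": 0,"dy": 0,"dz": 0.01,"turn": 0,"gripper": 0},
    {"dx": 0,"dy": 0,"dz": 0,"turn": 0,"gripper": 0},
  ],
)

```text
clock: 3.07
position: [0.6303, -0.0304, 0.0158]
tcp_rot: [1.0, 0.015, -0.001, 0.0]
wrist_force: [-0.1, -0.3, 0.3]
grip_width: 0.998
finger_force: 0.0
```

Emit:
arm_command(
  motion=[
    {"dx": 0,"dy": 0,"dz": 0.006,"turn": 0,"gripper": 0},
    {"dx": 0,"dy": 0,"dz": 0.004,"turn": 0,"gripper": 0},
    {"dx": 0,"dy": 0,"dz": 0,"turn": 0,"gripper": 0},
    {"dx": 0,"dy": 0,"dz": 0,"turn": 0,"gripper": 80},
    {"dx": 0,"dy": 0,"dz": 0,"turn": 0,"gripper": 140},
  ],
)

```text
clock: 3.48
position: [0.6316, -0.03, 0.0074]
tcp_rot: [1.0, 0.015, 0.001, 0.0]
wrist_force: [-0.9, -0.0, 0.8]
grip_width: 0.901
finger_force: 0.0
```

Emit:
arm_command(
  motion=[
    {"dx": 0,"dy": 0,"dz": 0,"turn": 0,"gripper": 220},
    {"dx": 0,"dy": 0,"dz": 0,"turn": 0,"gripper": 255},
    {"dx": 0,"dy": 0,"dz": 0,"turn": 0,"gripper": 255},
    {"dx": 0,"dy": 0,"dz": 0,"turn": 0,"gripper": 255},
    {"dx": 0,"dy": 0,"dz": 0,"turn": 0,"gripper": 255},
  ],
)

```text
clock: 3.9
position: [0.6311, -0.03, 0.0068]
tcp_rot: [1.0, 0.015, 0.0, 0.0]
wrist_force: [-0.6, -0.3, -0.7]
grip_width: 0.54
finger_force: 0.0
```

Emit:
arm_command(
  motion=[
    {"dx": 0,"dy": 0,"dz": 0,"turn": 0,"gripper": 255},
    {"dx": 0,"dy": 0,"dz": 0,"turn": 0,"gripper": 255},
    {"dx": 0,"dy": 0,"dz": 0,"turn": 0,"gripper": 255},
    {"dx": 0,"dy": 0,"dz": 0,"turn": 0,"gripper": 255},
    {"dx": 0,"dy": 0,"dz": 0,"turn": 0,"gripper": 255},
  ],
)

```text
clock: 4.32
position: [0.6311, -0.03, 0.0067]
tcp_rot: [1.0, 0.015, 0.0, 0.0]
wrist_force: [-0.4, 0.4, 0.2]
grip_width: 0.193
finger_force: 30.0
```

Emit:
arm_command(
  motion=[
    {"dx": 0,"dy": 0,"dz": 0,"turn": 0,"gripper": 255},
    {"dx": 0,"dy": 0,"dz": 0,"turn": 0,"gripper": 255},
    {"dx": 0,"dy": 0,"dz": 0,"turn": 0,"gripper": 255},
    {"dx": 0,"dy": 0,"dz": 0,"turn": 0,"gripper": 255},
    {"dx": 0,"dy": 0,"dz": 0,"turn": 0,"gripper": 255},
  ],
)

```text
clock: 4.73
position: [0.631, -0.03, 0.0067]
tcp_rot: [1.0, 0.015, 0.0, 0.0]
wrist_force: [0.4, 0.5, -0.4]
grip_width: 0.191
finger_force: 30.0
```

Gripped, about 17.6 mm wide. Next I'll slide it toward the robot.

Emit:
arm_command(
  motion=[
    {"dx": -0.005,"dy": 0,"dz": -0.002,"turn": 0,"gripper": 255},
    {"dx": -0.01,"dy": 0,"dz": 0,"turn": 0,"gripper": 255},
    {"dx": -0.01,"dy": 0,"dz": 0,"turn": 0,"gripper": 255},
    {"dx": -0.01,"dy": 0,"dz": 0,"turn": 0,"gripper": 255},
    {"dx": -0.005,"dy": 0,"dz": 0,"turn": 0,"gripper": 255},
  ],
)

```text
clock: 5.15
position: [0.5891, -0.0314, 0.0085]
tcp_rot: [1.0, 0.015, -0.001, 0.0]
wrist_force: [-0.3, 0.2, -1.8]
grip_width: 0.197
finger_force: 30.0
```

Emit:
arm_command(
  motion=[
    {"dx": -0.01,"dy": 0,"dz": 0,"turn": 0,"gripper": 255},
    {"dx": -0.01,"dy": 0,"dz": 0,"turn": 0,"gripper": 255},
    {"dx": -0.01,"dy": 0,"dz": 0,"turn": 0,"gripper": 255},
    {"dx": -0.005,"dy": 0,"dz": 0,"turn": 0,"gripper": 255},
    {"dx": -0.005,"dy": 0,"dz": 0.002,"turn": 0,"gripper": 255},
  ],
)

```text
clock: 5.57
position: [0.5511, -0.0325, 0.0071]
tcp_rot: [1.0, 0.015, 0.0, 0.0]
wrist_force: [-0.4, 0.9, -1.0]
grip_width: 0.192
finger_force: 30.0
```

```bash
python3 - <<'E'
from h import *
snap('scene','scene3'); s=observe(); print(s['position'],s['wrist_force'],s['wrist_torque'])
E
```

```text
[ 0.55017787 -0.03255934  0.00666309] [-1.38420945 -0.49176096 -0.9234615 ] [ 0.08942753  0.16664965 -0.01198542]
```

View pics/scene3.png

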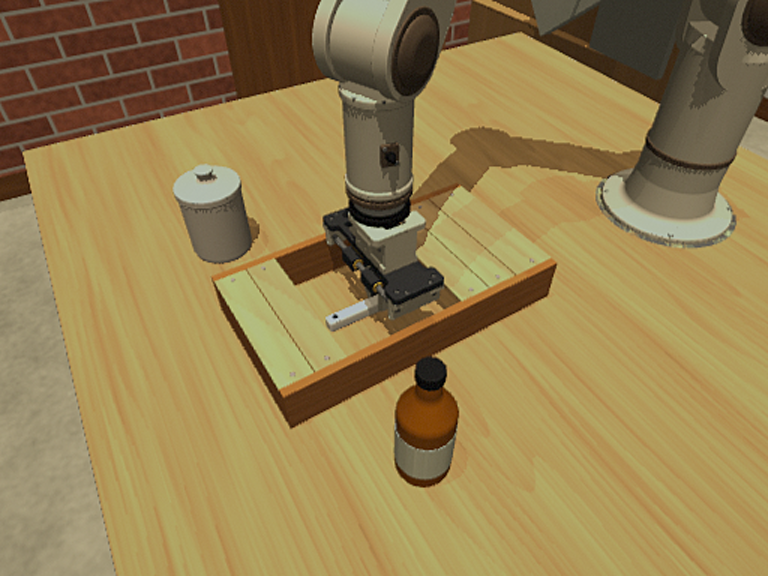

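The tip is now free in the opening at about (331,320), which agrees with the predicted x of about 0.634. I'll release and regrip near the tip.

Emit:
arm_command(
  motion=[
    {"dx": 0,"dy": 0,"dz": 0,"turn": 0,"gripper": 160},
    {"dx": 0,"dy": 0,"dz": 0,"turn": 0,"gripper": 160},
    {"dx": 0,"dy": 0,"dz": 0,"turn": 0,"gripper": 160},
    {"dx": 0,"dy": 0,"dz": 0,"turn": 0,"gripper": 160},
    {"dx": 0,"dy": 0,"dz": 0,"turn": 0,"gripper": 160},
  ],
)

```text
clock: 6.03
position: [0.5514, -0.0323, 0.0067]
tcp_rot: [1.0, 0.015, 0.0, -0.0]
wrist_force: [-0.9, 0.5, 0.7]
grip_width: 0.371
finger_force: 0.0
```

Emit:
arm_command(
  motion=[
    {"dx": 0.015,"dy": 0,"dz": 0,"turn": 0,"gripper": 160},
    {"dx": 0.02,"dy": 0,"dz": 0,"turn": 0,"gripper": 160},
    {"dx": 0.02,"dy": 0,"dz": 0,"turn": 0,"gripper": 160},
    {"dx": 0.013,"dy": 0,"dz": 0,"turn": 0,"gripper": 160},
    {"dx": 0,"dy": 0,"dz": 0,"turn": 0,"gripper": 160},
  ],
)

```text
clock: 6.45
position: [0.6224, -0.03, 0.0072]
tcp_rot: [1.0, 0.015, 0.002, -0.0]
wrist_force: [0.7, 0.6, 0.5]
grip_width: 0.371
finger_force: 0.0
```

```bash
python3 - <<'E'
from h import *
s=observe(); p=s['position']; print(p,s['grip_width'])
im=capture('scene'); im=im[150:280,180:340,::-1]; cv2.imwrite('pics/c4.png',cv2.resize(im,None,fx=4.5,fy=4.5,interpolation=cv2.INTER_CUBIC))
print([((np.array(proj('scene',q))-[180,150])*4.5).round() for q in ([.6345,-.03,.02],[p[0],p[1],.02])])
E
```

```text
[ 0.62241318 -0.03003691  0.00716396] 0.37113381650486504
[array([172., 281.]), array([196., 271.])]
```

View pics/c4.png

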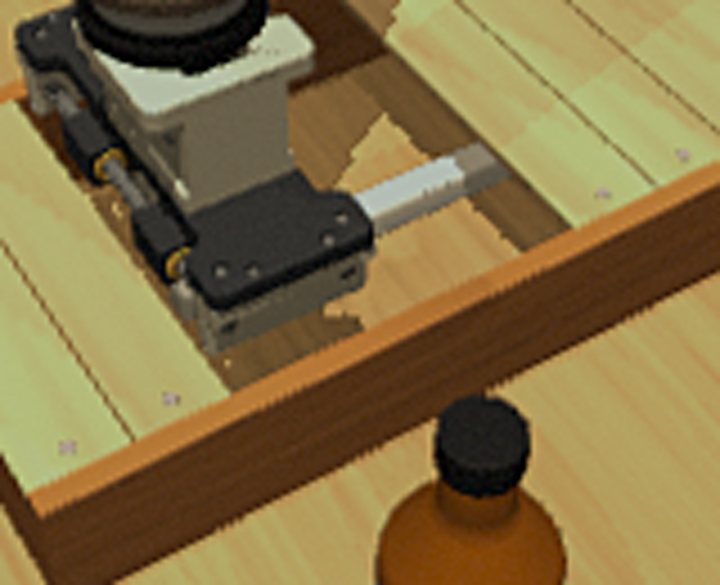

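The tip is hidden by the fingers, but the predicted projection matches the tip pixel in the previous picture. I'll close the grip and settle.

Emit:
arm_command(
  motion=[
    {"dx": 0,"dy": 0,"dz": 0,"turn": 0,"gripper": 255},
    {"dx": 0,"dy": 0,"dz": 0,"turn": 0,"gripper": 255},
    {"dx": 0,"dy": 0,"dz": 0,"turn": 0,"gripper": 255},
    {"dx": 0,"dy": 0,"dz": 0,"turn": 0,"gripper": 255},
    {"dx": 0,"dy": 0,"dz": 0,"turn": 0,"gripper": 255},
  ],
)

```text
clock: 6.92
position: [0.6184, -0.0306, 0.0067]
tcp_rot: [1.0, 0.015, -0.0, 0.0]
wrist_force: [-0.2, 0.1, -0.1]
grip_width: 0.194
finger_force: 30.0
```

Emit:
arm_command(
  motion=[
    {"dx": 0,"dy": 0,"dz": -0.006,"turn": 0,"gripper": 255},
    {"dx": 0,"dy": 0,"dz": -0.006,"turn": 0,"gripper": 255},
    {"dx": 0,"dy": 0,"dz": -0.006,"turn": 0,"gripper": 255},
    {"dx": 0,"dy": 0,"dz": -0.006,"turn": 0,"gripper": 255},
    {"dx": 0,"dy": 0,"dz": 0,"turn": 0,"gripper": 255},
  ],
)

```text
clock: 7.33
position: [0.6204, -0.0303, 0.0327]
tcp_rot: [1.0, 0.015, 0.001, 0.0]
wrist_force: [-0.1, -0.3, -1.2]
grip_width: 0.197
finger_force: 30.0
```

```bash
python3 - <<'E'
from h import *
s=observe(); print(s['position'],s['wrist_force'],s['wrist_torque'],s['grip_width'])
snap('scene','scene5')
E
```

```text
[ 0.6204152  -0.03031322  0.03267527] [-0.11777147 -0.25165769 -1.22104897] [ 0.04650178 -0.24318255 -0.01429834] 0.19660744315322204
```

View pics/scene5.png

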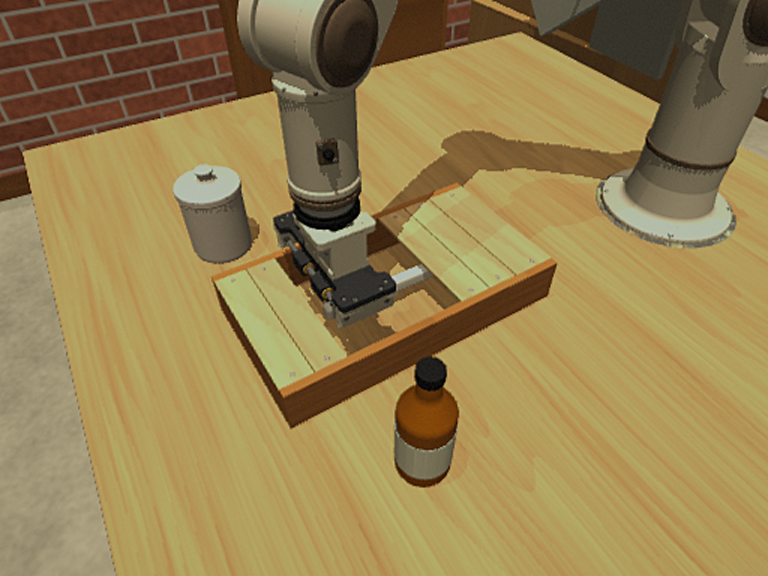

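The brush comes up rigidly in the grip: the wrist reads its full weight and about 0.24 N·m. The board's underside will have to tilt it gently, so I'll lift slowly and watch the force.

Emit:
arm_command(
  motion=[
    {"dx": 0,"dy": 0,"dz": -0.003,"turn": 0,"gripper": 255},
    {"dx": 0,"dy": 0,"dz": -0.003,"turn": 0,"gripper": 255},
    {"dx": 0,"dy": 0,"dz": -0.003,"turn": 0,"gripper": 255},
    {"dx": 0,"dy": 0,"dz": -0.003,"turn": 0,"gripper": 255},
    {"dx": 0,"dy": 0,"dz": -0.003,"turn": 0,"gripper": 255},
  ],
)

```text
clock: 7.8
position: [0.6191, -0.0303, 0.046]
tcp_rot: [1.0, 0.015, 0.0, -0.0]
wrist_force: [0.2, -0.8, -1.3]
grip_width: 0.187
finger_force: 30.0
```

Emit:
arm_command(
  motion=[
    {"dx": 0,"dy": 0,"dz": -0.002,"turn": 0,"gripper": 255},
    {"dx": 0,"dy": 0,"dz": -0.002,"turn": 0,"gripper": 255},
    {"dx": 0,"dy": 0,"dz": -0.002,"turn": 0,"gripper": 255},
    {"dx": 0,"dy": 0,"dz": -0.002,"turn": 0,"gripper": 255},
    {"dx": 0,"dy": 0,"dz": -0.002,"turn": 0,"gripper": 255},
  ],
)

```text
clock: 8.22
position: [0.619, -0.0304, 0.0559]
tcp_rot: [1.0, 0.015, -0.0, -0.0]
wrist_force: [1.4, -0.4, -0.9]
grip_width: 0.191
finger_force: 30.0
```

```bash
python3 - <<'E'
from h import *
s=observe(); print(s['position'],s['wrist_force'],s['wrist_torque'],s['grip_width'])
E
```

```text
[ 0.61898829 -0.03035115  0.05587343] [ 1.42090521 -0.3572469  -0.92502254] [ 0.07882415 -0.21928357  0.0188632 ] 0.19061730550951397
```

Emit:
arm_command(
  motion=[
    {"dx": 0,"dy": 0,"dz": -0.004,"turn": 0,"gripper": 255},
    {"dx": 0,"dy": 0,"dz": -0.004,"turn": 0,"gripper": 255},
    {"dx": 0,"dy": 0,"dz": -0.004,"turn": 0,"gripper": 255},
    {"dx": 0,"dy": 0,"dz": -0.004,"turn": 0,"gripper": 255},
    {"dx": 0,"dy": 0,"dz": -0.002,"turn": 0,"gripper": 255},
  ],
)

```text
clock: 8.63
position: [0.6194, -0.0304, 0.0745]
tcp_rot: [1.0, 0.015, 0.0, 0.0]
wrist_force: [0.5, 0.9, -1.2]
grip_width: 0.194
finger_force: 30.0
```

```bash
python3 - <<'E'
from h import *
s=observe(); print(s['position'],s['wrist_force'],s['wrist_torque'],s['grip_width'])
snap('scene','scene6')
E
```

```text
[ 0.61941601 -0.03036511  0.07454421] [ 0.45389196  0.92832522 -1.19866453] [ 0.03236264 -0.25863125  0.04552362] 0.19442027451027077
```

View pics/scene6.png

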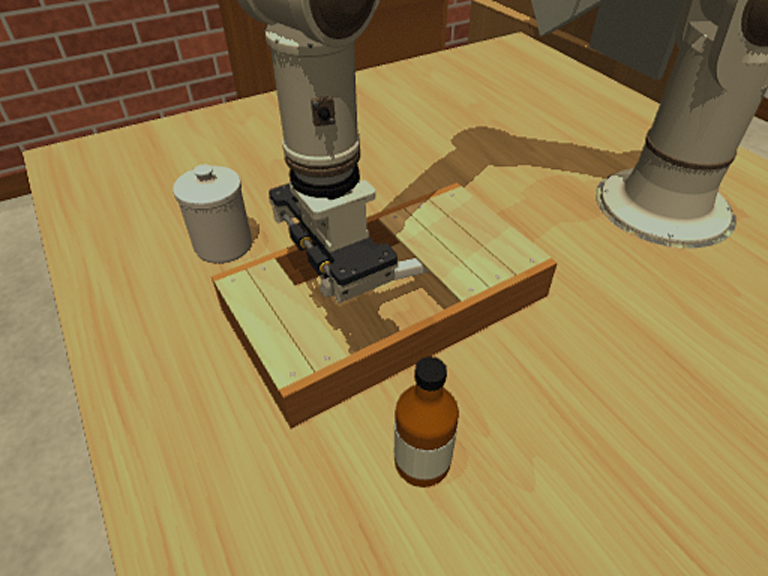

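The brush is tilting, with its visible handle sloping down toward (420,267). The wrist still carries only its weight. Next I'll move up and away from the near edge.

Emit:
arm_command(
  motion=[
    {"dx": 0.003,"dy": 0,"dz": -0.004,"turn": 0,"gripper": 255},
    {"dx": 0.003,"dy": 0,"dz": -0.004,"turn": 0,"gripper": 255},
    {"dx": 0.003,"dy": 0,"dz": -0.004,"turn": 0,"gripper": 255},
    {"dx": 0.003,"dy": 0,"dz": -0.004,"turn": 0,"gripper": 255},
    {"dx": 0.003,"dy": 0,"dz": -0.004,"turn": 0,"gripper": 255},
  ],
)

```text
clock: 9.1
position: [0.6346, -0.0299, 0.0942]
tcp_rot: [1.0, 0.015, 0.0, -0.0]
wrist_force: [-0.1, -0.3, -1.9]
grip_width: 0.189
finger_force: 30.0
```

Emit:
arm_command(
  motion=[
    {"dx": 0.003,"dy": 0,"dz": -0.005,"turn": 0,"gripper": 255},
    {"dx": 0.003,"dy": 0,"dz": -0.005,"turn": 0,"gripper": 255},
    {"dx": 0.003,"dy": 0,"dz": -0.005,"turn": 0,"gripper": 255},
    {"dx": 0.003,"dy": 0,"dz": -0.005,"turn": 0,"gripper": 255},
    {"dx": 0.003,"dy": 0,"dz": -0.005,"turn": 0,"gripper": 255},
  ],
)

```text
clock: 9.52
position: [0.6494, -0.0295, 0.1193]
tcp_rot: [1.0, 0.015, 0.0, -0.0]
wrist_force: [0.2, 0.4, -1.2]
grip_width: 0.195
finger_force: 30.0
```

```bash
python3 - <<'E'
from h import *
s=observe(); print(s['position'],s['wrist_force'],s['wrist_torque'],s['grip_width'])
snap('scene','scene7')
E
```

```text
[ 0.64942792 -0.02946627  0.11934627] [ 0.2351598   0.36485647 -1.19267497] [ 0.00502998 -0.25998534 -0.02786827] 0.1948196960120394
```

View pics/scene7.png

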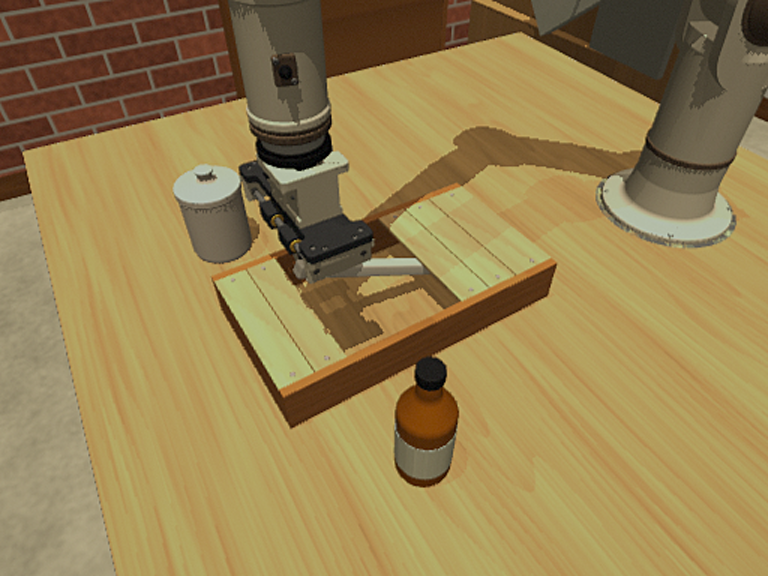

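The handle slopes down from the fingers (345,268) to where it disappears under the board (420,266). I'll work out its angle in the brush's vertical plane.

```bash
python3 - <<'E'
from h import *
for u,v in [(365,267),(390,267),(418,266)]:
    a=ray('scene',u/1.5,v/1.5,0.0); b=ray('scene',u/1.5,v/1.5,.2)
    f=lambda p:p[1]+.0295-.03*(p[0]-.649)
    t=f(a)/(f(a)-f(b)); print((a+t*(b-a)).round(4))
E
```

```text
[ 0.5733 -0.0318  0.0855]
[ 0.5345 -0.0329  0.0669]
[ 0.4876 -0.0343  0.0463]
```

The tilt is about 25° and the tail is just above the floor. The head's shoulder could catch on the near edge, so I'll first shift horizontally away from it, then withdraw along the brush's axis.

Emit:
arm_command(
  motion=[
    {"dx": 0.006,"dy": 0,"dz": 0,"turn": 0,"gripper": 255},
    {"dx": 0.006,"dy": 0,"dz": 0,"turn": 0,"gripper": 255},
    {"dx": 0.006,"dy": 0,"dz": 0,"turn": 0,"gripper": 255},
    {"dx": 0.006,"dy": 0,"dz": 0,"turn": 0,"gripper": 255},
    {"dx": 0.006,"dy": 0,"dz": 0,"turn": 0,"gripper": 255},
  ],
)

```text
clock: 9.98
position: [0.6796, -0.0286, 0.1184]
tcp_rot: [1.0, 0.015, -0.0, -0.0]
wrist_force: [0.6, 0.2, -1.0]
grip_width: 0.193
finger_force: 30.0
```

Emit:
arm_command(
  motion=[
    {"dx": 0.008,"dy": 0,"dz": -0.003,"turn": 0,"gripper": 255},
    {"dx": 0.008,"dy": 0,"dz": -0.003,"turn": 0,"gripper": 255},
    {"dx": 0.008,"dy": 0,"dz": -0.003,"turn": 0,"gripper": 255},
    {"dx": 0.008,"dy": 0,"dz": -0.003,"turn": 0,"gripper": 255},
    {"dx": 0.008,"dy": 0,"dz": -0.003,"turn": 0,"gripper": 255},
  ],
)

```text
clock: 10.4
position: [0.7201, -0.0273, 0.1342]
tcp_rot: [1.0, 0.015, 0.0, -0.0]
wrist_force: [-0.0, 0.1, -0.8]
grip_width: 0.195
finger_force: 30.0
```

Emit:
arm_command(
  motion=[
    {"dx": 0.008,"dy": 0,"dz": -0.004,"turn": 0,"gripper": 255},
    {"dx": 0.008,"dy": 0,"dz": -0.004,"turn": 0,"gripper": 255},
    {"dx": 0.008,"dy": 0,"dz": -0.004,"turn": 0,"gripper": 255},
    {"dx": 0.008,"dy": 0,"dz": -0.004,"turn": 0,"gripper": 255},
    {"dx": 0.008,"dy": 0,"dz": -0.004,"turn": 0,"gripper": 255},
  ],
)

```text
clock: 10.82
position: [0.76, -0.0261, 0.1542]
tcp_rot: [1.0, 0.015, 0.0, -0.0]
wrist_force: [0.3, 0.5, -1.1]
grip_width: 0.192
finger_force: 30.0
```

```bash
python3 - <<'E'
from h import *
s=observe(); print(s['position'],s['wrist_force'],s['wrist_torque'],s['grip_width'])
snap('scene','scene8')
E
```

```text
[ 0.75998264 -0.02606628  0.15421393] [ 0.30502431  0.51299103 -1.10774886] [ 0.03931993 -0.20520749 -0.03473752] 0.1921936947200909
```

View pics/scene8.png

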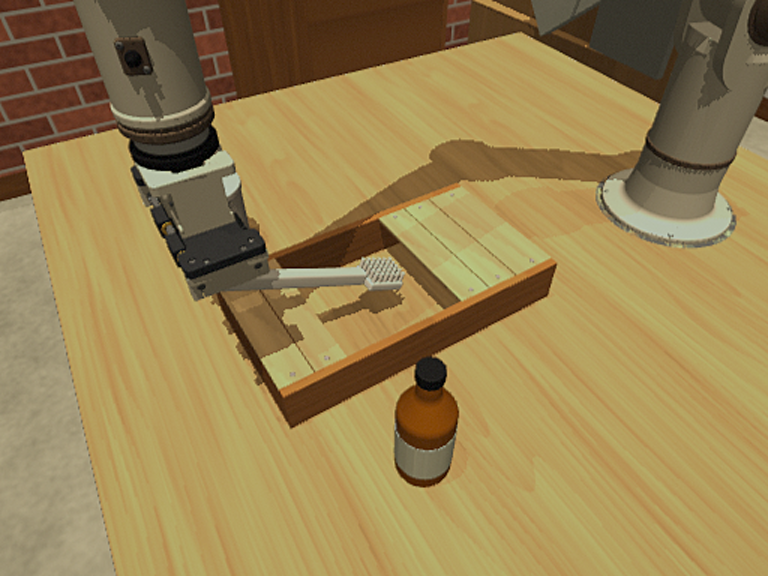

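The head is clear of the near edge at (385,273). I'll lift straight up.

Emit:
arm_command(
  motion=[
    {"dx": 0,"dy": 0,"dz": -0.006,"turn": 0,"gripper": 255},
    {"dx": 0,"dy": 0,"dz": -0.01,"turn": 0,"gripper": 255},
    {"dx": 0,"dy": 0,"dz": -0.01,"turn": 0,"gripper": 255},
    {"dx": 0,"dy": 0,"dz": -0.01,"turn": 0,"gripper": 255},
    {"dx": 0,"dy": 0,"dz": -0.01,"turn": 0,"gripper": 255},
  ],
)

```text
clock: 11.28
position: [0.759, -0.0263, 0.2015]
tcp_rot: [1.0, 0.015, 0.0, 0.0]
wrist_force: [-0.1, 1.0, -1.6]
grip_width: 0.195
finger_force: 30.0
```

Emit:
arm_command(
  motion=[
    {"dx": 0,"dy": 0,"dz": -0.01,"turn": 0,"gripper": 255},
    {"dx": 0,"dy": 0,"dz": -0.01,"turn": 0,"gripper": 255},
    {"dx": 0,"dy": 0,"dz": -0.01,"turn": 0,"gripper": 255},
    {"dx": 0,"dy": 0,"dz": -0.01,"turn": 0,"gripper": 255},
    {"dx": 0,"dy": 0,"dz": -0.01,"turn": 0,"gripper": 255},
  ],
)

```text
clock: 11.7
position: [0.759, -0.0262, 0.2509]
tcp_rot: [1.0, 0.015, 0.0, 0.0]
wrist_force: [0.1, 0.2, -2.0]
grip_width: 0.196
finger_force: 30.0
```

Emit:
arm_command(
  motion=[
    {"dx": 0,"dy": 0,"dz": -0.01,"turn": 0,"gripper": 255},
    {"dx": 0,"dy": 0,"dz": -0.01,"turn": 0,"gripper": 255},
    {"dx": 0,"dy": 0,"dz": -0.01,"turn": 0,"gripper": 255},
    {"dx": 0,"dy": 0,"dz": -0.01,"turn": 0,"gripper": 255},
    {"dx": 0,"dy": 0,"dz": -0.01,"turn": 0,"gripper": 255},
  ],
)

```text
clock: 12.12
position: [0.759, -0.0262, 0.3007]
tcp_rot: [1.0, 0.015, 0.0, -0.0]
wrist_force: [0.1, 0.4, -0.9]
grip_width: 0.194
finger_force: 30.0
```

Emit:
arm_command(
  motion=[
    {"dx": 0,"dy": 0,"dz": -0.01,"turn": 0,"gripper": 255},
    {"dx": 0,"dy": 0,"dz": -0.006,"turn": 0,"gripper": 255},
    {"dx": 0,"dy": 0,"dz": 0,"turn": 0,"gripper": 255},
    {"dx": 0,"dy": 0,"dz": 0,"turn": 0,"gripper": 255},
    {"dx": 0,"dy": 0,"dz": 0,"turn": 0,"gripper": 255},
  ],
)

```text
clock: 12.53
position: [0.7587, -0.0262, 0.315]
tcp_rot: [1.0, 0.015, -0.001, 0.0]
wrist_force: [0.3, 0.9, -1.9]
grip_width: 0.192
finger_force: 30.0
```

Emit:
arm_command(
  motion=[
    {"dx": 0,"dy": 0,"dz": 0,"turn": 0,"gripper": 255},
    {"dx": 0,"dy": 0,"dz": 0,"turn": 0,"gripper": 255},
    {"dx": 0,"dy": 0,"dz": 0,"turn": 0,"gripper": 255},
    {"dx": 0,"dy": 0,"dz": 0,"turn": 0,"gripper": 255},
    {"dx": 0,"dy": 0,"dz": 0,"turn": 0,"gripper": 255},
  ],
)

```text
clock: 12.95
position: [0.7589, -0.0262, 0.3155]
tcp_rot: [1.0, 0.015, -0.0, -0.0]
wrist_force: [-0.6, 1.1, -1.5]
grip_width: 0.192
finger_force: 30.0
```

```bash
python3 - <<'E'
from h import *
s=observe(); print(s['position'],s['wrist_force'],s['wrist_torque'],s['grip_width'],s['qvel'].round(3))
snap('scene','scene9')
E
```

```text
[ 0.7589231  -0.02620313  0.31552907] [-0.62974354  1.07822362 -1.5048564 ] [ 0.02352182 -0.17375506  0.00063901] 0.1923347584417755 [ 0.002 -0.002 -0.    -0.002 -0.    -0.001  0.001]
```

View pics/scene9.png

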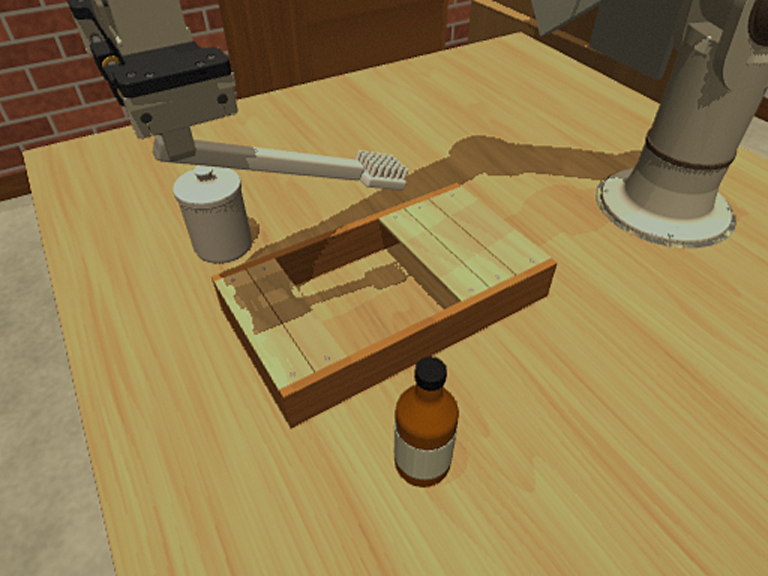

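The brush hangs tilted and clear of the rack, with its tail at about (388,180). The bottle and canister have not moved. I'll check the tail height and any creep over a short hold.

Emit:
arm_command(
  motion=[
    {"dx": 0,"dy": 0,"dz": 0,"turn": 0,"gripper": 255},
    {"dx": 0,"dy": 0,"dz": 0,"turn": 0,"gripper": 255},
    {"dx": 0,"dy": 0,"dz": 0,"turn": 0,"gripper": 255},
    {"dx": 0,"dy": 0,"dz": 0,"turn": 0,"gripper": 255},
    {"dx": 0,"dy": 0,"dz": 0,"turn": 0,"gripper": 255},
  ],
)

```text
clock: 13.42
position: [0.759, -0.0262, 0.3158]
tcp_rot: [1.0, 0.015, 0.0, -0.0]
wrist_force: [0.6, 0.5, -1.5]
grip_width: 0.192
finger_force: 30.0
```

```bash
python3 - <<'E'
from h import *
a=ray('scene',388/1.5,184/1.5,0.0); b=ray('scene',388/1.5,184/1.5,.2)
f=lambda p:p[1]+.0262-.03*(p[0]-.759)
t=f(a)/(f(a)-f(b)); print((a+t*(b-a)).round(4))
old=cv2.imread('pics/scene9.png'); snap('scene','s10'); new=cv2.imread('pics/s10.png')
g=lambda i:cv2.cvtColor(i,cv2.COLOR_BGR2GRAY).astype(np.float32)[140:200,340:420]
print(cv2.phaseCorrelate(g(old),g(new))); print(observe()['qvel'].round(3))
r=job_done(); print(r)
E
```

```text
[ 0.538  -0.0328  0.2022]
((-0.16073183193827134, 0.027786615045609864), 1.0020026028156281)
[ 0.    -0.001  0.001 -0.003  0.001 -0.     0.   ]
the job is handed in; nothing more can be done
None
```

The brush is out of the rack, handle end first, and I handed the job in with it held still in the gripper: its lowest end measured about 13 cm above the rack's top, wrist force readings stayed within a few newtons, and the bottle and canister were untouched.

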